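# Lock the curd press with its spring clip

## Robot

A 6-joint arm with a two-finger parallel gripper is mounted at the origin on the work surface. World frame = base frame: x ahead of the robot, y to its left, z up, the work surface at z = 0. Lengths are in m, angles in degrees, forces in N, time in s.
With the tool pointing down it reaches from about 0.4 to 0.825 m from the base axis. Payload 7 kg.
Tool frame: the origin (TCP) lies at the very end of the fingers, on their centre line; the grasp point (between the pads) lies 19 mm behind it; x points along the fingers, y is the direction in which the jaws open and shut, and the axes are right-handed (so a half turn about x gives the same grasp; the last joint's range is limited). The gripper opens to 88 mm and grips with 3 to 60 N. Pads are 19 mm wide; open, the fingers measure 130 mm over their backs; the gripper's body (78 mm by 193 mm) begins 47 mm behind the grasp point.
Start: joints at [-47.206, 20.546, 0.682, 0, -70.136, -16.507], TCP at [0.299, -0.605, 0.227] pointing down, gripper open.
Joint ranges: [-176.03, 176.03], [-82.01, 121.73], [-58.28, 71.71], [-173.87, 95.51], [-174.79, -0.11], [-173.66, 173.66]. Speed limits (degrees/s): [136.94, 136.94, 172.46, 180, 180, 180].

## Interface

Orientations are given as [roll, pitch, yaw] about the fixed x, y, z axes, in that order (R = Rz(yaw) Ry(pitch) Rx(roll)).
In Python, from plant import monitor, eyes, ticket gives the robot as it stands. The module is installed in compiled form; this text tells all that it offers.
- The arm moves only by the shell command python3 -m crank 'ROWS'. ROWS is JSON, a list of rows, each an object with "linear": the shift along the world's x, y, z in units of 60 mm (1.0 is 60 mm), a list of three; "rot": the turn, a rotation vector about the world's x, y, z in units of 5 degrees (1.0 is 5 degrees), a list of three; "hand": the opening, from 0 (shut) to 1 (fully open). In form: [{"linear": [tx, ty, tz], "rot": [ax, ay, az], "hand": hand}, ...]. A call has 1 to 20 rows; each row shifts and turns the pose as measured when the row begins; what a row does not reach is not made up. A row lasts 1/8 s, in which the tool goes at most 62.5 mm and 10.7 degrees, less where a joint would pass 70% of its speed; a pose out of reach is approached as far as the arm can. A call is refused whole if a number of a shift passes 1 or a number of a turn 1, either way. A call with a gripper value outside its range is refused whole. The fingers move at their own pace and stop on an object; the grip force is fixed at half the most. Time passes only in rows, so rows that do not move let the fingers close. It gives the time, the measured TCP pose, the force and the opening at its end, in the units of the state.
- monitor.get_obs(): the state, without advancing time (a new reading comes with each control period).
- eyes.snapshot(name): name is "scene" or "top"; returns a dict with "image" (400x640x3 uint8, red, green, blue), "depth" (400x640 float32, m along the optical axis (not along the pixel's ray), 0 where there is no reading), "K" (3x3 intrinsics, pixels), "camera_from_world" (4x4, takes a point from world to camera coordinates). Camera axes: x right, y up, looking along -z (the intrinsics and any distortion apply to the point x, -y, -z); pixel columns grow to the right and rows downward; lengths in m; the calibration is good to about 2 mm. A picture is of the moment at which its call begins.
- ticket.close_job(): hands the job in, once; it reports no verdict.
The state is a dict: "clock": time; "joint_pos": joint angles; "qvel": joint speeds; "tau": joint torques, N m; "tool_pos": TCP position; "orientation": TCP orientation; "force": force on the tool from outside, world axes, zero at the start; "moment": the same for the moment, N m; "opening": finger opening in m.
Only numpy, scipy, OpenCV 4.12 (cv2) and the standard library are available. Lean on these libraries where they do the work, as an engineer would, in place of code of your own. Each camera call takes 0.05 s, during which the arm holds its last target.

## Task

Swing the raised bar of the small curd press all the way down over its upright pin, then push the hairpin clip by its red tab along the deck so that it snaps fully onto the pin's neck and locks the bar down. Leave the jar, the tin and the cup where they stand, and let go of everything at the end.

Things in the scene. Friction and masses are not known exactly. Their poses are not given: they have to be found in the camera images.
- pin_neck (a point): The press's fixed upright steel pin with a brass head. Point on its axis, 3 mm above the deck, 93 mm above the table. Neck: 10 mm diameter, from 2 mm below to 9 mm above the deck; head 16 mm diameter, top 19 mm above the deck. Axes are the press's: +x = direction in which the clip is pushed on, +y from the pin to the bar's hinge, z up. The press stands fixed, turned about the vertical.
- deck (a point): Centre of the flat black deck on which the clip lies, at its surface, 90 mm above the table and 86 mm from the pin in the press's -x. It is 128 mm along x and 100 mm along y, so it ends 22 mm before the pin, where the recess for the bar begins; beyond its other end (150 mm from the pin) is open air. Axes as pin_neck.
- mould_top (a point): Top centre of the white round cheese mould with wooden follower, fixed on the press between pin and hinge, 80 mm in diameter, top 70 mm above the table, lower than the closed bar. Only scenery. Axes as pin_neck.
- bar_hinge (a point): Point on the bar's hinge axis, in the middle of the bar's thickness, 170 mm from the pin axis in the press's +y, 85 mm above the table (5 mm below the deck). Axes as pin_neck; the hinge axis is its x. The two hinge cheeks beside it reach 107 mm above the table.
- bar (a joint): Press bar's angle, rad: 0 = level, fully down around the pin (hard stop, top 1 mm below the deck); grows as the free end rises; starts at 0.6 to 1.0. Flat steel bar 40 mm wide, 8 mm thick, from the hinge towards the press's -y, ending in a blue handle plate 235 mm out; a slot passes over the pin. Hinge friction holds it at any angle; about 1 to 3 N on the handle moves it.
- bar_handle (a point): Centre of the upper face of the blue handle plate (48 mm along the bar, 40 mm wide), moving with the bar. At angle q it lies 0.211 cos q - 0.004 sin q m from the hinge towards the press's -y and 0.211 sin q + 0.004 cos q m above it. Axes: x along the hinge axis, -y towards the bar's free end, z out of the upper face.
- clip_eye (a point): Hairpin clip, 6 mm steel wire, 74 g, flat on the deck. Point: centre of the eye that goes round the pin's neck, 3 mm above its underside. +x to its open mouth, -x to its red tab, z up. A stop tongue behind the eye halts it with the eye centred on the pin (within -2 to +1 mm). A coil 24 mm across, 12 mm tall lies 47 mm behind. Starts 54 to 75 mm before the pin, within 10 mm sideways, 0.2 rad.
- clip_mouth (a point): Middle of the clip's flared mouth between its two springy leg tips, 22 mm ahead of the eye, 3 mm above the underside; axes as clip_eye. The mouth leads itself onto the pin if it is within about 5 mm sideways. The leg bulges that must snap past the pin lie 6.5 mm ahead of the eye, 6 mm apart. Pushing them past takes about 8 to 16 N; before that the clip slides almost freely.
- clip_tab (a point): Middle of the flat rear face of the clip's upright red tab, 66 mm behind the eye (clip's -x) and 12 mm above the clip's underside. The tab is 36 mm wide (along the clip's y), 9 mm thick and 24 mm tall, rigid with coil and tongue. Axes as clip_eye.
- jar: Amber glass jar with brass-coloured lid, 52 mm in diameter, 85 mm tall, standing on the table near the press; origin at the centre of its underside. Not to be moved.
- tin: Square golden tin, 62 x 62 x 67 mm, on the table near the press; origin at the centre of its underside. Not to be moved.
- cup: Steel cup, 64 mm across the rim, 70 mm tall, on the table near the press; origin at the centre of its underside. Not to be moved.

How it is judged (in metres and radians):
On the way, in this order (a step that is already met when the one before it is completed fails the run):
1. the bar is fully down around the pin (value of joint bar below 0.04 rad), for 0.2 s.
2. the clip has snapped onto the pin's neck (horizontal distance between clip_eye and pin_neck below 0.004 m and distance between clip_eye and pin_neck below 0.006 m), for 0.2 s.
At the end, for the whole second after the job is handed in: The bar is down (within 0.04 rad of level) and the clip lies flat and at rest on the pin's neck, its eye centred on the pin axis within 4 mm horizontally and 6 mm in all (all of step 2 and value of joint bar below 0.04 rad and angle between clip_eye's own z axis and vertical below 0.15 rad and linear speed of clip below 0.02 m/s); the robot touches nothing.
It fails at once if the jar is moved by more than 20 mm (distance of jar from where it was at the start of the episode above 0.02 m).
It fails at once if the tin is moved by more than 20 mm (distance of tin from where it was at the start of the episode above 0.02 m).
It fails at once if the cup is moved by more than 20 mm (distance of cup from where it was at the start of the episode above 0.02 m).
It also fails if it takes over 62 s, if anything falls off the work surface, if the arm or the gripper's body presses on something with over 40 N, if the wrist force passes 120 N, or if a joint passes its speed limit or range.

## Working session

There is one attempt and no reset: what is moved stays moved. The work goes in short steps, Python scripts to look and compute and a shell command to move; the robot and the scene stay as the last step left them, time stands still between calls to the robot, and variables do not carry over. Pictures are saved under pics/ and viewed, and the job is handed in when it is done.

```bash
mkdir -p pics
cat > h.py <<'E'
import numpy as np, cv2
from plant import monitor, eyes, ticket
def snap(n,f=None):
    s=eyes.snapshot(n)
    if f: cv2.imwrite('pics/'+f,s['image'][:,:,::-1])
    np.savez('last_%s.npz'%n,**{k:s[k] for k in s})
    return s
def cloud(s):
    K=s['K'];d=s['depth'];T=np.linalg.inv(s['camera_from_world'])
    v,u=np.mgrid[:d.shape[0],:d.shape[1]]
    x=(u-K[0,2])/K[0,0]*d;y=(v-K[1,2])/K[1,1]*d
    P=np.stack([x,-y,-d,np.ones_like(d)],-1)
    return (P@T.T)[...,:3]
def ray(s,u,v,z):
    K=s['K'];T=np.linalg.inv(s['camera_from_world'])
    dirc=T[:3,:3]@np.array([(u-K[0,2])/K[0,0],-(v-K[1,2])/K[1,1],-1]);o=T[:3,3]
    return o+dirc*(z-o[2])/dirc[2]
E
python3 - <<'E'
from h import *
print(monitor.get_obs())
for n in('scene','top'):
    s=snap(n,n+'0.png');print(s.keys(),s['K'],np.linalg.inv(s['camera_from_world']).round(3))
E
```

```text
{'clock': 0.0, 'joint_pos': array([-4.72051471e+01,  2.05915180e+01,  6.32717174e-01, -1.98030975e-02,
       -7.01358935e+01, -1.65064490e+01]), 'qvel': array([ 0.05761233, -0.05001429,  0.04560889, -0.03979441,  0.0196779 ,
       -0.00314612]), 'tau': array([-1.61707278e-03, -5.82711732e+01,  2.93049073e+01,  6.99695528e+00,
        6.77060147e-03, -2.00475574e-04]), 'tool_pos': array([ 0.29869609, -0.60475781,  0.22561473]), 'orientation': array([ 95.38594542,  89.90349252, 121.66760504]), 'force': array([-0.30022063, -0.86227456,  0.68874019]), 'moment': array([ 0.01878684, -0.01166691, -0.00893004]), 'opening': 0.08775120430060682}
dict_keys(['image', 'depth', 'K', 'camera_from_world']) [[477.0289146    0.         316.85558103]
 [  0.         477.0289146  208.79635263]
 [  0.           0.           1.        ]] [[ 0.293 -0.549  0.783  1.392]
 [ 0.956  0.158 -0.247 -0.273]
 [ 0.011  0.821  0.571  0.642]
 [ 0.     0.     0.     1.   ]]
dict_keys(['image', 'depth', 'K', 'camera_from_world']) [[457.40903825   0.         316.35306217]
 [  0.         457.40903825 199.49985906]
 [  0.           0.           1.        ]] [[-0.013  0.981 -0.192  0.458]
 [-1.    -0.01   0.018 -0.04 ]
 [ 0.016  0.193  0.981  0.97 ]
 [ 0.     0.     0.     1.   ]]
```

View pics/scene0.png

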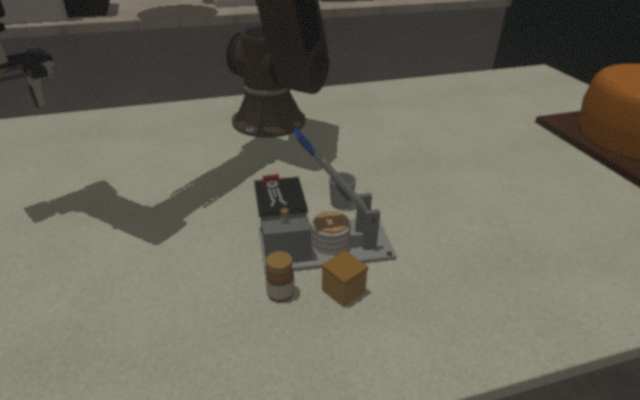

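View pics/top0.png

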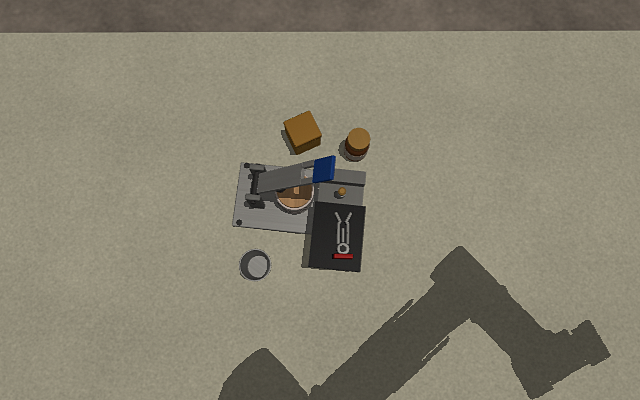

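The scene view shows the press with its bar raised. In the top view the pin head is near (341,192), the clip runs from (343,213) to its red tab at (342,257), the blue handle is at (324,169) and the hinge at (255,185). The cup is at (256,265), the tin at (302,132) and the jar at (357,143).

Run:
```python
from h import *
L=lambda n:dict(np.load('last_%s.npz'%n))
t=L('top');im=t['image'];C=cloud(t)
cv2.imwrite('pics/topz.png',cv2.resize(im[110:290,220:380][:,:,::-1],None,fx=4,fy=3.3,interpolation=cv2.INTER_CUBIC)[:600,:800])
hsv=cv2.cvtColor(im,cv2.COLOR_RGB2HSV)
def comp(m,name,z=None):
    n,lab,st,ce=cv2.connectedComponentsWithStats(m.astype(np.uint8))
    for i in range(1,n):
        if st[i,4]>8:
            p=C[lab==i];p=p[p[:,2]<.5]
            print(name,st[i],ce[i].round(1),'cloud med',np.median(p,0).round(4),'zmax',np.percentile(p[:,2],95).round(4), ray(t,*ce[i],z).round(4) if z else '')
h,s,v=hsv[...,0],hsv[...,1],hsv[...,2]
comp(((h<6)|(h>174))&(s>150)&(v>60),'red',.114)
comp((h>105)&(h<130)&(s>120)&(v>40),'blue')
comp((h>8)&(h<25)&(s>110)&(v>60),'brass',.109)
dk=(v<45)&(C[...,2]>.08)&(C[...,2]<.1)
p=C[dk]; print(len(p),np.median(p,0))
dk2=((C[...,2]>.085)&(C[...,2]<.098)).astype(np.uint8)
n,lab,st,ce=cv2.connectedComponentsWithStats(dk2);i=1+np.argmax(st[1:,4]);print(st[i])
q=C[lab==i][:,:2].astype(np.float32);r=cv2.minAreaRect(q);print(r,cv2.boxPoints(r))
```

```text
red [334 254  19   5  77] [343.1 255.5] cloud med [ 0.5182 -0.1045  0.115 ] zmax 0.117 [ 0.5188 -0.1045  0.114 ]
blue [312 156  24  27 498] [323.5 169.2] cloud med [ 0.6473 -0.0659  0.2587] zmax 0.2723 
brass [284 111  38  43 949] [302.9 130.5] cloud med [ 0.7817 -0.0311  0.0674] zmax 0.0702 [ 0.766  -0.0313  0.109 ]
brass [347 128  23  22 382] [358.6 138.2] cloud med [ 0.7571 -0.1443  0.0858] zmax 0.0884 [ 0.7492 -0.1411  0.109 ]
brass [354 149  14   5  19] [360.6 151.5] cloud med [ 0.7364 -0.1511  0.0594] zmax 0.0614 [ 0.722  -0.1443  0.109 ]
brass [277 185  35  23 546] [295.4 196. ] cloud med [ 0.6421 -0.0159  0.0707] zmax 0.0735 [ 0.634  -0.0159  0.109 ]
brass [338 187   8   8  50] [341.7 190.7] cloud med [ 0.6431 -0.1056  0.1089] zmax 0.112 [ 0.6436 -0.1053  0.109 ]
2972 [ 0.56429632 -0.0849921   0.09077715]
[ 308  201   58   71 3166]
((0.5588465332984924, -0.09559369087219238), (0.10015551745891571, 0.12823662161827087), 83.3099365234375) [[ 0.48933083 -0.13786077]
 [ 0.6166943  -0.15280014]
 [ 0.62836224 -0.05332661]
 [ 0.5009988  -0.03838724]]
```

View pics/topz.png

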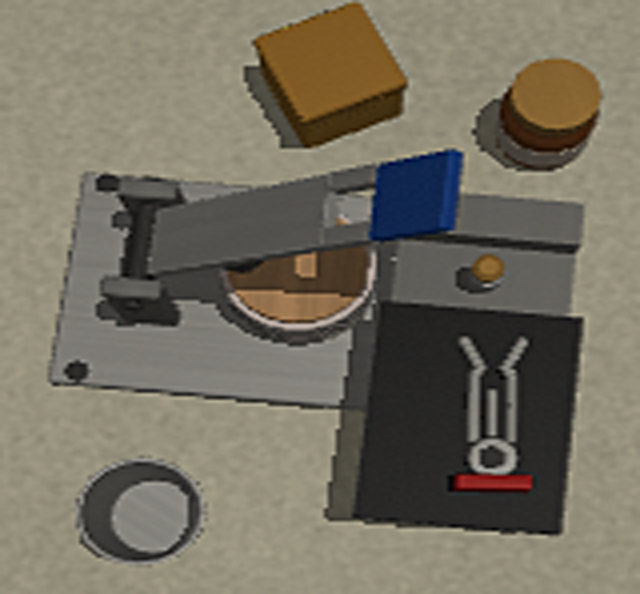

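Run:
```python
from h import *
from scipy.spatial.transform import Rotation as Ro
o=monitor.get_obs();R=Ro.from_euler('xyz',o['orientation'],degrees=True).as_matrix();print(R.round(3))
t=dict(np.load('last_top.npz'));im=t['image'];C=cloud(t)
ex=np.array([.9932,-.1165]);ey=np.array([.1165,.9932]);pin=np.array([.644,-.1055])
g=lambda p:(round(float((p[:2]-pin)@ex),4),round(float((p[:2]-pin)@ey),4))
for u,v in((335.5,212.4),(350.75,213.),(343.1,212.7),(342.8,248.5)):print(g(ray(t,u,v,.094)))
hsv=cv2.cvtColor(im,cv2.COLOR_RGB2HSV);h,s,v=[hsv[...,i] for i in range(3)]
red=((h<8)|(h>172))&(s>130)&(v>50)
vv,uu=np.nonzero(red&(C[...,2]>.105));P=np.array([ray(t,a,b,.114)[:2] for a,b in zip(uu,vv)])
r=cv2.minAreaRect(P.astype(np.float32));print('tab',r,g(np.array(r[0])))
m=(v>75)&(s<60);m[:205]=0;m[260:]=0;m[:,:320]=0;m[:,362:]=0
vv,uu=np.nonzero(m);P=np.array([ray(t,a,b,.094)[:2] for a,b in zip(uu,vv)])
L=np.array([g(p) for p in P]);print(len(L),L.min(0),L.max(0))
f=cv2.fitLine(P.astype(np.float32),cv2.DIST_HUBER,0,.01,.01).ravel();print('axis yaw',np.degrees(np.arctan2(f[1],f[0])),g(f[2:]))
for a in np.arange(-.11,-.03,.006):
    k=(L[:,0]>=a)&(L[:,0]<a+.006)
    if k.any():print(a.round(3),L[k,1].min().round(4),L[k,1].max().round(4),((L[k,1].min()+L[k,1].max())/2).round(4))
```

```text
[[-0.001 -0.443  0.897]
 [ 0.001  0.897  0.443]
 [-1.     0.002 -0.   ]]
(-0.0414, 0.0075)
(-0.0394, -0.0222)
(-0.0404, -0.0073)
(-0.1096, -0.0131)
tab ((0.517937421798706, -0.10436007380485535), (0.033677976578474045, 0.00742415152490139), 89.31946563720703) (-0.1253, -0.0136)
276 [-0.1258 -0.0496] [-0.0215  0.0085]
axis yaw 4.6585746 (-0.086, -0.0102)
-0.11 -0.0231 -0.0018 -0.0124
-0.104 -0.0226 -0.0009 -0.0118
-0.098 -0.0219 -0.0004 -0.0112
-0.092 -0.0214 0.0002 -0.0106
-0.086 -0.0209 0.0007 -0.0101
-0.08 -0.0204 0.0013 -0.0096
-0.074 -0.0198 0.0018 -0.009
-0.068 -0.0193 0.002 -0.0087
-0.062 -0.0188 0.0008 -0.009
-0.056 -0.0181 0.0037 -0.0072
-0.05 -0.0212 0.0081 -0.0066
-0.044 -0.0228 0.0085 -0.0072
-0.038 -0.0205 -0.0205 -0.0205
```

Everything checks out:
- **Deck:** it fits 100.2 x 128.2 mm at z = 0.091.
- **Pin:** (0.644, -0.1055). The deck-based and brass-head estimates agree within 1 mm.
- **Press yaw:** -6.7°.
- **Bar:** angle about 0.9.
- **Clip:** eye about (0.580, -0.106), world yaw about -1.4°, so its axis points almost at the pin.

Next I'll go above the handle with the jaws shut.

```bash
python3 -m crank '[{"linear":[0.2,0.3,0.6],"rot":[0,0,0.9],"hand":0},{"linear":[0.3,0.6,0.5],"rot":[0,0,0.9],"hand":0},{"linear":[0.4,0.75,0.4],"rot":[0,0,0.9],"hand":0},{"linear":[0.45,0.8,0.2],"rot":[0,0,0.9],"hand":0},{"linear":[0.45,0.8,0.1],"rot":[0,0,0.9],"hand":0},{"linear":[0.45,0.8,0],"rot":[0,0,0.9],"hand":0},{"linear":[0.45,0.8,0],"rot":[0,0,0.9],"hand":0},{"linear":[0.45,0.7,0],"rot":[0,0,0.9],"hand":0},{"linear":[0.45,0.6,0],"rot":[0,0,0.9],"hand":0},{"linear":[0.45,0.6,0],"rot":[0,0,0.9],"hand":0},{"linear":[0.45,0.6,0],"rot":[0,0,0.9],"hand":0},{"linear":[0,0,0],"rot":[0,0,0],"hand":0}]'
cat > st.py <<'E'
from h import *
from scipy.spatial.transform import Rotation as Ro
o=monitor.get_obs();R=Ro.from_euler('xyz',o['orientation'],degrees=True).as_matrix()
print(o['clock'],o['tool_pos'].round(4),'f',o['force'].round(1),'jaw',np.degrees(np.arctan2(R[1,1],R[0,1])).round(1),'down',R[:,0].round(3),o['opening'].__round__(4))
E
python3 st.py
```

```text
clock: 1.6
tool_pos: [0.5725, -0.1469, 0.3306]
orientation: [92.3, 89.3, 169.6]
force: [0.7, -0.5, -0.7]
opening: 0.0004
1.6 [ 0.5725 -0.1469  0.3306] f [ 0.7 -0.5 -0.7] jaw 167.3 down [-0.011  0.002 -1.   ] 0.0004
```

```bash
python3 -m crank '[{"linear":[0.65,0.7,0],"rot":[0,0,0.6],"hand":0},{"linear":[0.6,0.65,0],"rot":[0,-0.1,0.6],"hand":0},{"linear":[0,0,0],"rot":[0,0,0],"hand":0}]'; python3 st.py
python3 - <<'E'
from h import *
snap('scene','s1.png')
E
```

```text
clock: 1.98
tool_pos: [0.6483, -0.0647, 0.3298]
orientation: [86.5, 89.8, 169.8]
force: [-0.3, -0.3, -0.6]
opening: 0.0003
1.975 [ 0.6483 -0.0647  0.3298] f [-0.3 -0.3 -0.6] jaw 173.4 down [-0.004  0.001 -1.   ] 0.0003
```

View pics/s1.png

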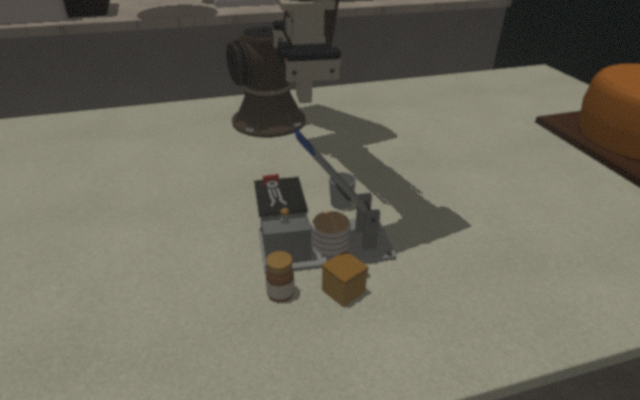

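The closed fingers hang above the handle, near (305,95) in the scene view, and nothing touches. I'll descend and push the bar along its arc.

```bash
python3 -m crank '[{"linear":[0.02,0.17,-0.5],"rot":[0,0,0],"hand":0},{"linear":[0,0,-0.5],"rot":[0,0,0],"hand":0},{"linear":[0,0,-0.25],"rot":[0,0,0],"hand":0},{"linear":[-0.03,-0.27,-0.25],"rot":[0,0,0],"hand":0},{"linear":[-0.03,-0.24,-0.25],"rot":[0,0,0],"hand":0},{"linear":[-0.02,-0.22,-0.28],"rot":[0,0,0],"hand":0},{"linear":[0,0,0],"rot":[0,0,0],"hand":0}]'; python3 st.py
python3 - <<'E'
from h import *
snap('scene','s2.png')
s=snap('top')
E
```

```text
clock: 2.9
tool_pos: [0.6412, -0.1073, 0.2069]
orientation: [42.1, 90.0, 125.0]
force: [-0.7, -0.6, 0.6]
opening: 0.0001
2.9 [ 0.6412 -0.1073  0.2069] f [-0.7 -0.6  0.6] jaw 172.9 down [-0.     0.001 -1.   ] 0.0001
```

View pics/s2.png

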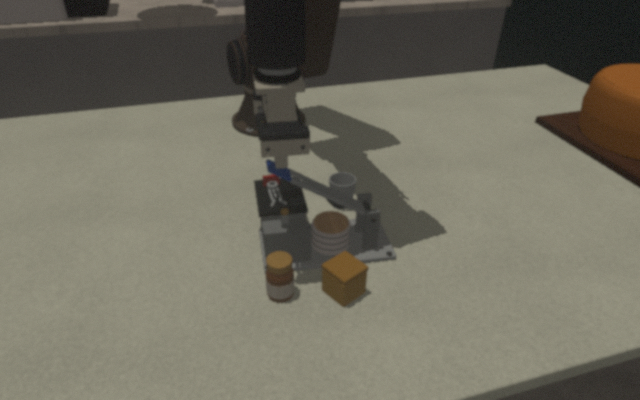

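The handle has followed the fingers down to about half its height, touching at (278,172). I'll keep going.

```bash
python3 -m crank '[{"linear":[0,-0.04,-0.28],"rot":[0,0,0],"hand":0},{"linear":[-0.02,-0.14,-0.32],"rot":[0,0,0],"hand":0},{"linear":[-0.01,-0.12,-0.33],"rot":[0,0,0],"hand":0},{"linear":[-0.01,-0.1,-0.34],"rot":[0,0,0],"hand":0},{"linear":[-0.01,-0.06,-0.34],"rot":[0,0,0],"hand":0},{"linear":[0,-0.03,-0.15],"rot":[0,0,0],"hand":0},{"linear":[0,0,-0.1],"rot":[0,0,0],"hand":0},{"linear":[0,0,0],"rot":[0,0,0],"hand":0}]'; python3 st.py
```

```text
clock: 4.0
tool_pos: [0.6408, -0.135, 0.0932]
orientation: [-84.4, 89.6, -1.2]
force: [-0.1, -0.4, -0.2]
opening: 0.0006
4.0 [ 0.6408 -0.135   0.0932] f [-0.1 -0.4 -0.2] jaw 173.2 down [ 0.007 -0.    -1.   ] 0.0006
```

```bash
python3 -m crank '[{"linear":[0,-0.03,-0.06],"rot":[0,0,0],"hand":0},{"linear":[0,0,-0.06],"rot":[0,0,0],"hand":0},{"linear":[0,0,-0.05],"rot":[0,0,0],"hand":0}]'; python3 st.py
python3 -m crank '[{"linear":[0,0,-0.04],"rot":[0,0,0],"hand":0},{"linear":[0,0,0],"rot":[0,0,0],"hand":0}]'; python3 st.py
```

```text
clock: 4.38
tool_pos: [0.6416, -0.1368, 0.089]
orientation: [-91.5, 89.4, -8.2]
force: [-10.7, 4.8, 24.1]
opening: 0.0008
4.375 [ 0.6416 -0.1368  0.089 ] f [-10.7   4.8  24.1] jaw 173.3 down [ 0.01  -0.001 -1.   ] 0.0008
clock: 4.62
tool_pos: [0.6418, -0.1367, 0.0902]
orientation: [-90.7, 89.3, -7.3]
force: [-0.5, -0.0, -1.0]
opening: 0.0002
4.625 [ 0.6418 -0.1367  0.0902] f [-0.5 -0.  -1. ] jaw 173.3 down [ 0.013 -0.002 -1.   ] 0.0002
```

The bar hit its hard stop: 24 N at z = 0.089, which is the level handle's height. I'll lift, turn the jaws to lie along y, and go behind the tab.

```bash
python3 -m crank '[{"linear":[0,0,0.4],"rot":[0,0,0],"hand":0},{"linear":[0,0,0.7],"rot":[0,-0.1,0],"hand":0},{"linear":[0,0,0.7],"rot":[0,-0.1,-0.9],"hand":0},{"linear":[-0.2,0.05,0.1],"rot":[0,0,-1],"hand":0},{"linear":[-0.2,0.05,0],"rot":[0,0,-1],"hand":0},{"linear":[-0.2,0.05,0],"rot":[0,0,-1],"hand":0},{"linear":[-0.2,0.05,0],"rot":[0,0,-1],"hand":0},{"linear":[-0.2,0.05,0],"rot":[0,0,-1],"hand":0},{"linear":[-0.2,0.05,0],"rot":[0,0,-1],"hand":0},{"linear":[-0.2,0.05,0],"rot":[0,0,-1],"hand":0},{"linear":[-0.2,0.05,0],"rot":[0,0,-1],"hand":0},{"linear":[-0.2,0.05,0],"rot":[0,0,-1],"hand":0},{"linear":[-0.2,0.05,0],"rot":[0,0,-1],"hand":0},{"linear":[-0.2,0.05,0],"rot":[0,0,-1],"hand":0},{"linear":[-0.2,0,0],"rot":[0,0,-1],"hand":0},{"linear":[-0.2,0,0],"rot":[0,0,-1],"hand":0},{"linear":[-0.2,0,0],"rot":[0,0,-1],"hand":0},{"linear":[-0.1,0,0],"rot":[0,0,-1],"hand":0},{"linear":[-0.1,0,0],"rot":[0,0,-0.7],"hand":0},{"linear":[0,0,0],"rot":[0,0,0],"hand":0}]'; python3 st.py
python3 - <<'E'
from h import *
snap('scene','s3.png')
s=snap('top','t3.png')
E
```

```text
clock: 7.12
tool_pos: [0.4572, -0.1025, 0.2088]
orientation: [-69.9, 88.0, -72.4]
force: [0.4, -0.4, 0.4]
opening: 0.0005
7.125 [ 0.4572 -0.1025  0.2088] f [ 0.4 -0.4  0.4] jaw 87.5 down [ 0.01  -0.033 -0.999] 0.0005
```

View pics/s3.png

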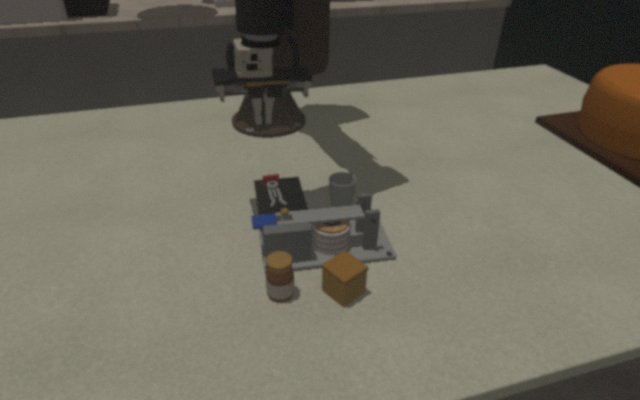

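View pics/t3.png

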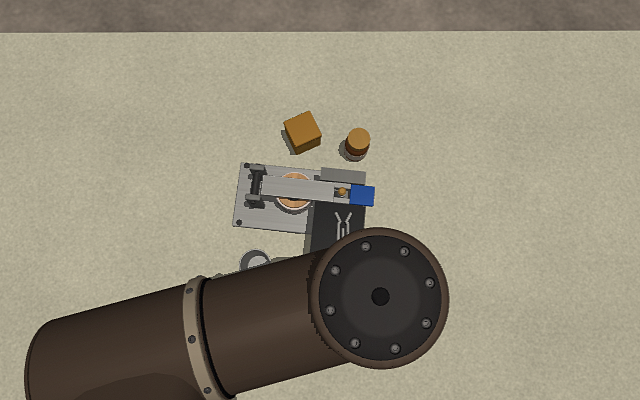

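The bar lies level, with its blue handle at (265,221) in the scene view and the pin head showing through the slot at (342,191) in the top view. The clip hasn't moved. Next I'll correct the small tilt and descend behind the tab.

```bash
python3 -m crank '[{"linear":[0.2,-0.02,-0.4],"rot":[0.38,0.1,0.25],"hand":0},{"linear":[0.1,0,-0.5],"rot":[0,0,0],"hand":0},{"linear":[0.1,0,-0.5],"rot":[0,0,0],"hand":0},{"linear":[0,0,-0.3],"rot":[0,0,0],"hand":0},{"linear":[0,0,0],"rot":[0,0,0],"hand":0}]'; python3 st.py
```

```text
clock: 7.85
tool_pos: [0.4846, -0.1038, 0.1045]
orientation: [18.0, 89.7, 17.2]
force: [0.1, 0.1, 0.3]
opening: 0.0005
7.85 [ 0.4846 -0.1038  0.1045] f [0.1 0.1 0.3] jaw 89.2 down [ 0.005  0.002 -1.   ] 0.0005
```

```bash
python3 -m crank '[{"linear":[0,0,-0.12],"rot":[0,0,0],"hand":0},{"linear":[0.15,0,0],"rot":[0,0,0],"hand":0},{"linear":[0.12,0,0],"rot":[0,0,0],"hand":0},{"linear":[0.1,0,0],"rot":[0,0,0],"hand":0},{"linear":[0.1,0,0],"rot":[0,0,0],"hand":0},{"linear":[0.1,0,0],"rot":[0,0,0],"hand":0},{"linear":[0.1,0,0],"rot":[0,0,0],"hand":0},{"linear":[0.1,0,0],"rot":[0,0,0],"hand":0},{"linear":[0,0,0],"rot":[0,0,0],"hand":0}]'; python3 st.py
python3 - <<'E'
from h import *
s=snap('scene')
cv2.imwrite('pics/s4.png',cv2.resize(s['image'][150:270,220:400][:,:,::-1],None,fx=4,fy=4,interpolation=cv2.INTER_CUBIC))
s=snap('top','t4.png')
E
```

```text
clock: 8.98
tool_pos: [0.5364, -0.1037, 0.0995]
orientation: [11.1, 89.5, 10.5]
force: [0.0, 0.6, 0.2]
opening: 0.0006
8.975 [ 0.5364 -0.1037  0.0995] f [0.  0.6 0.2] jaw 89.3 down [ 0.009  0.002 -1.   ] 0.0006
```

View pics/s4.png

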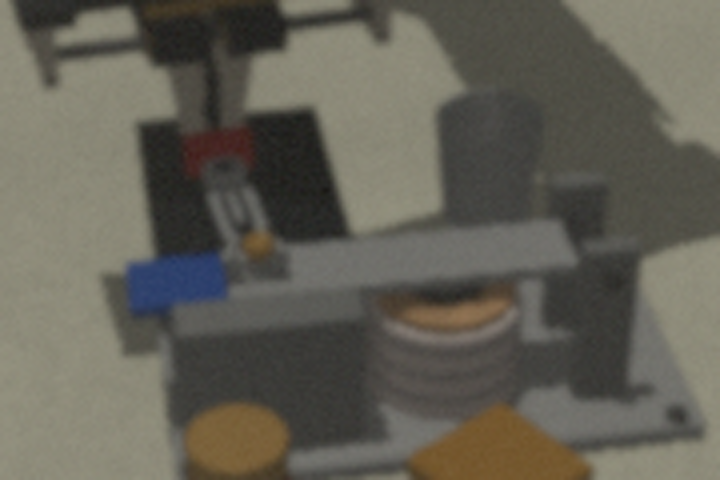

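View pics/t4.png

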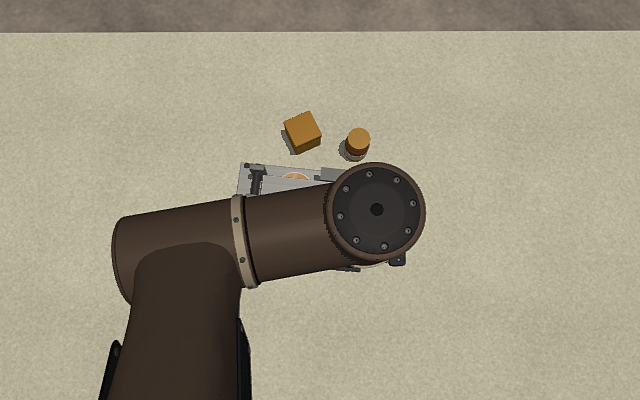

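The tab at (218,150) is against the fingers and the clip's legs reach the pin head at (258,245), one on each side of it. The top view is blocked by the arm. I'll push on in small steps and watch the force.

```bash
python3 -m crank '[{"linear":[0.1,0,0],"rot":[0,0,0],"hand":0},{"linear":[0.1,0,0],"rot":[0,0,0],"hand":0}]'; python3 -m crank '[{"linear":[0.1,0,0],"rot":[0,0,0],"hand":0}]';python3 -m crank '[{"linear":[0.1,0,0],"rot":[0,0,0],"hand":0}]'
python3 - <<'E'
from h import *
s=snap('scene')
cv2.imwrite('pics/s5.png',cv2.resize(s['image'][150:270,220:400][:,:,::-1],None,fx=4,fy=4,interpolation=cv2.INTER_CUBIC))
E
```

```text
clock: 9.32
tool_pos: [0.5479, -0.1037, 0.0997]
orientation: [12.2, 89.5, 11.5]
force: [-1.0, -0.4, 0.8]
opening: 0.0004
clock: 9.45
tool_pos: [0.5543, -0.1037, 0.0997]
orientation: [12.2, 89.5, 11.5]
force: [-0.7, -0.3, -0.1]
opening: 0.0003
clock: 9.57
tool_pos: [0.5569, -0.104, 0.0991]
orientation: [51.5, 89.9, 50.8]
force: [-20.5, 3.1, 14.5]
opening: 0.0007
```

View pics/s5.png

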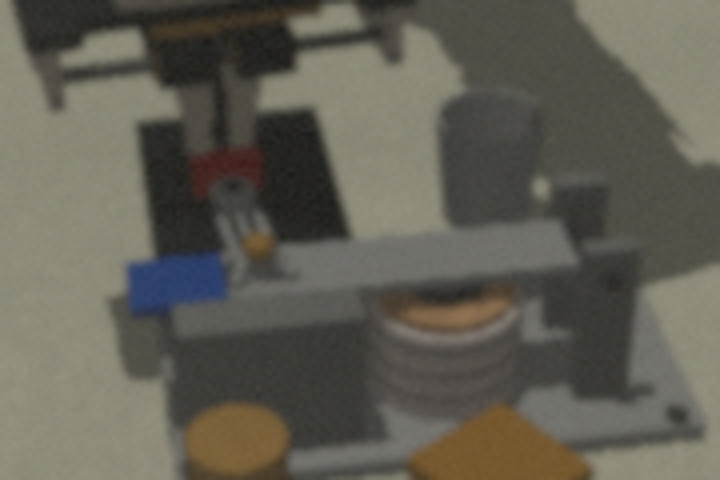

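The force rises to 20 N at x = 0.557, where the leg bulges should meet the pin, about 11 mm before seating. The legs straddle the head. I'll keep pushing.

```bash
python3 -m crank '[{"linear":[0.08,0,0],"rot":[0,0,0],"hand":0}]';python3 -m crank '[{"linear":[0.1,0,0],"rot":[0,0,0],"hand":0}]'
```

```text
clock: 9.75
tool_pos: [0.5604, -0.1043, 0.0986]
orientation: [157.7, 89.8, 157.0]
force: [-6.6, 0.9, 4.6]
opening: 0.0002
clock: 9.88
tool_pos: [0.5655, -0.1045, 0.0984]
orientation: [169.2, 89.7, 168.5]
force: [-1.9, 1.2, 0.7]
opening: 0.0002
```

```bash
python3 -m crank '[{"linear":[0.06,0,0],"rot":[0,0,0],"hand":0}]';python3 -m crank '[{"linear":[0.06,0,0],"rot":[0,0,0],"hand":0}]'
```

```text
clock: 10.0
tool_pos: [0.5689, -0.1046, 0.0983]
orientation: [172.6, 89.6, 171.9]
force: [-7.7, 1.6, 5.1]
opening: 0.0003
clock: 10.12
tool_pos: [0.5692, -0.1048, 0.0978]
orientation: [177.8, 89.2, 177.0]
force: [-19.1, 3.6, 14.6]
opening: 0.0002
```

The force builds again at x = 0.569, within 1 mm of the predicted seated position, so the stop tongue is on the pin. I'll back off, lift and look.

```bash
python3 -m crank '[{"linear":[-0.15,0,0],"rot":[0,0,0],"hand":0},{"linear":[-0.4,0,0],"rot":[0,0,0],"hand":0},{"linear":[-0.2,0,0.3],"rot":[0,0,0],"hand":0},{"linear":[0,0,0.8],"rot":[0,0,0],"hand":0},{"linear":[0,-0.4,0.9],"rot":[0,0,0],"hand":0},{"linear":[0,-0.9,0.3],"rot":[0,0,0],"hand":0},{"linear":[0,-0.95,0],"rot":[0,0,0],"hand":0},{"linear":[0,-0.95,0],"rot":[0,0,0],"hand":0},{"linear":[0,-0.95,0],"rot":[0,0,0],"hand":0},{"linear":[0,-0.95,0],"rot":[0,0,0],"hand":0},{"linear":[0,-0.95,0],"rot":[0,0,0],"hand":0},{"linear":[0,0,0],"rot":[0,0,0],"hand":0},{"linear":[0,0,0],"rot":[0,0,0],"hand":0}]'
python3 - <<'E'
from h import *
s=snap('scene')
a=cv2.resize(s['image'][150:310,220:400][:,:,::-1],None,fx=3,fy=3,interpolation=cv2.INTER_CUBIC);cv2.imwrite('pics/s6.png',a)
s=snap('top')
cv2.imwrite('pics/t6.png',cv2.resize(s['image'][110:290,220:400][:,:,::-1],None,fx=4,fy=3.3,interpolation=cv2.INTER_CUBIC)[:600,:800])
im=s['image'];C=cloud(s);hsv=cv2.cvtColor(im,cv2.COLOR_RGB2HSV);h,S,v=[hsv[...,i] for i in range(3)]
red=((h<8)|(h>172))&(S>130)&(v>50)&(C[...,2]>.1)
vv,uu=np.nonzero(red);P=np.array([ray(s,a,b,.114)[:2] for a,b in zip(uu,vv)])
r=cv2.minAreaRect(P.astype(np.float32));print('tab',r,np.percentile(C[red][:,2],[10,50,90]))
print('dist tab-pin',np.hypot(*(np.array(r[0])-[.644,-.1055])))
b=(h>105)&(h<130)&(S>120)&(v>40);print('blue',np.median(C[b],0),np.percentile(C[b][:,2],[5,95]))
E
```

```text
clock: 11.75
tool_pos: [0.5266, -0.4801, 0.2418]
orientation: [-47.5, 89.7, -48.1]
force: [0.1, 0.3, 0.1]
opening: 0.0005
tab ((0.5828860402107239, -0.10497274994850159), (0.03606617450714111, 0.009553791955113411), 89.3967514038086) [0.10458773 0.11409937 0.11604858]
dist tab-pin 0.06111623412598379
blue [ 0.63874241 -0.14499823  0.08976976] [0.08695296 0.09218792]
```

View pics/s6.png

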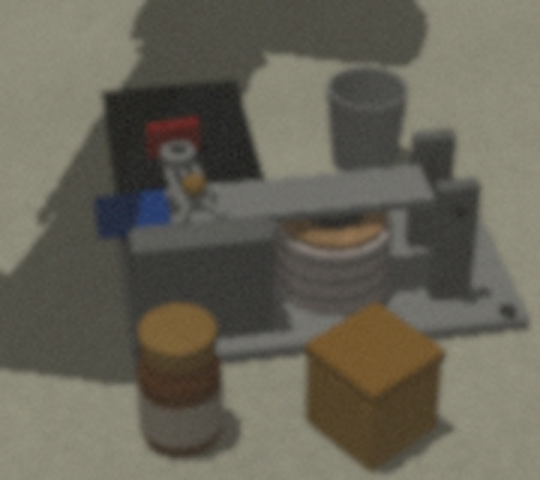

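View pics/t6.png

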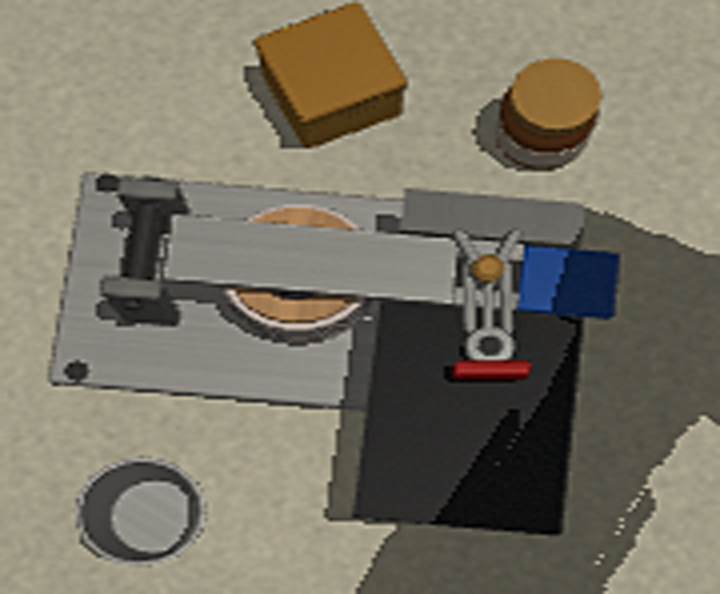

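The clip's mouth is now past the pin, with its tips beyond the head at (488,267) in the top crop. The tab-to-pin distance is 61.1 mm against 61.5 mm when seated, and the tab top is at 0.114 m, so the clip lies flat. The handle is level at 0.090 m, and the jar, tin and cup haven't moved.

```bash
python3 -c "
from plant import ticket;print(ticket.close_job())"
```

```text
the job is handed in; nothing more can be done
None
```

The bar is down over its pin, the clip is snapped onto the pin's neck, and I handed the job in at about 12 s of the 62 s allowed. No verdict was reported.

- **Bar:** I pressed it down with the closed fingers until it hit its hard stop, at 24 N. The last picture shows the handle level at 0.090 m; 0.089 m is expected when fully down.
- **Clip:** I pushed it by the red tab. The force rose to about 20 N as the leg bulges met the pin, dropped as they passed, and rose again at the stop. That last rise came within 1 mm of the predicted seated position. The tab then measured 61.1 mm from the pin axis (61.5 mm expected), with its top at 0.114 m, so the clip lies flat.
- **Surroundings:** the jar, tin and cup look unmoved in the last pictures, though I compared them by eye and did not measure them. The arm is well clear of everything, with no force on the tool.

The 20 N readings while pushing the clip were above the 8 to 16 N given for the snap, and they came with about 15 N upward on the tool. I did not find out why, but it did no visible harm and is well under the 120 N wrist limit. No check failed.

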